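# Spread glass discs on a light plate and hold its sprung lamp lever at half travel

## Robot

A 6-joint arm with a two-finger parallel gripper is mounted at the origin on the work surface. World frame = base frame: x ahead of the robot, y to its left, z up, the work surface at z = 0. Lengths are in m, angles in rad, forces in N, time in s.
With the tool pointing down it reaches from about 0.375 to 0.9 m from the base axis. Payload 3.1 kg.
Tool frame: the origin (TCP) lies midway between the tips of the shut fingers; the grasp point (between the pads) lies 19 mm behind it; z points along the fingers, y is the line along which they close (so a half turn about z gives the same grasp; the last joint's range is limited). The gripper opens to 85 mm and grips with 20 to 120 N. Pads are 22 mm wide; open, the fingers measure 114 mm over their backs; the gripper's body (76 mm by 85 mm) begins 54 mm behind the grasp point. The pads swing forward as they close: fully open they stand 13 mm farther back than shut.
Start: joints at [0.95, 0.527, 1.433, -0, 1.181, -0.178], TCP at [0.268, 0.565, 0.231] pointing down, gripper open.
Joint ranges: [-3.08, 3.08], [-0.75, 2.2], [0.22, 2.44], [-1.43, 4.57], [0, 2.65], [-2.85, 2.85]. Speed limits (rad/s): [2.79, 2.79, 3.14, 3.14, 3.14, 3.14].

## Interface

Orientations are given as a unit quaternion [x, y, z, w].
In Python, from station import manip gives the robot as it stands.
- The arm moves only by the tool drive_tool, never from a script. Its argument "motion" is a list that holds one entry, the list of rows, each a list of 5 numbers: the finger opening in mm, from 0 to 85.4, then the shift along the tool's x, y, z in units of 30 mm (1.0 is 30 mm), then the turn about the tool's z in units of 8 degrees (1.0 is 8 degrees). In form: [[[fingers, x, y, z, yaw], ...]]. A call has 1 to 10 rows; each row is the pose to reach, as a shift and turn from the pose commanded when the call began, along the tool's axes at that moment; what a row does not reach only later rows make up. A row lasts 1/10 s, in which the tool goes at most 50 mm and 8.59 degrees, less where a joint would pass 70% of its speed; a pose out of reach is approached as far as the arm can. A call with a gripper value outside its range is refused whole. The fingers move at their own pace and stop on an object; "squeeze" is the grip in N (left out, the last holds). Time passes only in rows, so rows that repeat a pose let the fingers close. It gives the time, the measured TCP pose, the force, the opening and the grip force at its end, in the units of the state.
- manip.sense(): the state, without advancing time (a new reading comes with each control period).
- manip.snapshot(name): name is "side" or "top"; returns the picture (420x560x3 uint8, red, green, blue); there is no depth.
- manip.camera_model(name): a dict with "fov_y" (degrees; the focal length in pixels is half the picture's height over the tangent of half this angle, whatever the lens; pixels are square), "cx", "cy" (the principal point, pixels), "origin" and "orientation" of the camera in the world. Camera axes: x right, y up, looking along -z (the intrinsics and any distortion apply to the point x, -y, -z); pixel columns grow to the right and rows downward; lengths in m; the calibration is good to about 2 mm. A picture is of the moment at which its call begins. camera_model takes no time and is no camera call.
- manip.sign_off(): hands the job in; it is judged then, once.
The state is a dict: "t": time; "q": joint angles; "qd": joint speeds; "tau": joint torques, N m; "tcp_pos": TCP position; "tool_rot": TCP orientation; "force": force on the tool from outside, world axes, zero at the start; "ft_torque": the same for the moment, N m; "finger_gap": opening from 0.0 (shut) to 1.0 (fully open); "gripper_force": force on a finger pad.
Only numpy, scipy, OpenCV 4.12 (cv2) and the standard library are available. Lean on these libraries where they do the work, as an engineer would, in place of code of your own. Each camera call takes 0.05 s, during which the arm holds its last target. There are 200 camera calls.

## Task

Spread the heap of five glass discs out over the white light plate into one even layer: every disc lying flat on the plate with a clear gap of at least 20 mm to every other disc. Only then press the sprung lamp lever on the grey console down with the fingers to half its travel, where its arm is level and the top of its pad is flush with the top of the small steel index post beside it, and keep it there: the program finishes while still holding the lever. Leave the jar, the knobbed block and the paddle where they are.

Things in the scene. Friction and masses are not known exactly. Their poses are not given: they have to be found in the camera images.
- plate: Light plate, fixed: a low aluminium lamp box 240 (x) by 280 (y) by 36 mm high with a flat milky white top. Origin at the centre of its underside, on the table; z up; the white surface is 36 mm above the origin. A 10 mm wide aluminium rim stands 4 mm above the white surface and leaves 220 (x) by 260 (y) mm of it free. It stands ahead of the robot, turned a little either way.
- lever (a joint): Angle of the sprung lamp lever, rad: 0 at rest (arm rising 0.15 rad towards its pad), 0.15 at half travel (arm level), 0.30 fully down at its stop. The pad moves about 18 mm down from rest to half travel and 36 mm to the stop. A spring returns it: at the pad it takes about 3 N to start, 5 to 6 N at half travel and 8 to 9 N at the stop.
- lever_pad (a point): Centre of the top face of the lever's round black pad (44 mm diameter, 12 mm thick; the face is 10 mm above the arm's middle line), the place to press from above. It is 120 mm from the hinge and about 93 mm above the table at rest, 75 mm at half travel, 57 mm at the stop.
- console: Console with the lamp lever, fixed: a grey box 190 (x) by 120 (y) by 30 mm high, left or right of the light plate. Origin at the centre of its underside; x points from the pad end (nearer the robot) to the hinge end, z up. The lever's hinge is at x = 70 mm, 65 mm above the table; the pad is at x = -50 mm, y = 0. The body includes the lever.
- index_top (a point): Centre of the top of the steel index post, 12 mm in diameter, on the console at x = -50, y = +50 mm of its frame; 75 mm above the table, the height of the pad's top at half travel.
- marver: Bystander, loose, on the other side of the plate from the console: a dark steel block 90 by 75 by 20 mm with a wooden knob on top, 62 mm high in all, 0.7 kg. Origin at the centre of its underside.
- jar: Bystander, loose: a glass jar of glass rods, 72 mm in diameter, 95 mm high, rods up to about 150 mm. Origin at the centre of its underside.
- paddle: Bystander, loose: a flat dark steel paddle 80 by 45 mm with a wooden handle, 210 mm long in all, about 18 mm thick, lying on the table along its x axis. Origin on the table, near the end of the handle next to the blade.
- disc0_center (a point): Centre of the first disc: a solid green glass disc, 36 mm in diameter, 16 mm thick, about 41 g, all five alike. It starts flat on the plate as one of four packed in a square about 38 to 41 mm apart.
- disc1_center (a point): Centre of the second disc: a solid green glass disc, 36 mm in diameter, 16 mm thick, about 41 g, all five alike. It starts flat on the plate as one of four packed in a square about 38 to 41 mm apart.
- disc2_center (a point): Centre of the third disc: a solid green glass disc, 36 mm in diameter, 16 mm thick, about 41 g, all five alike. It starts flat on the plate as one of four packed in a square about 38 to 41 mm apart.
- disc3_center (a point): Centre of the fourth disc: a solid green glass disc, 36 mm in diameter, 16 mm thick, about 41 g, all five alike. It starts flat on the plate as one of four packed in a square about 38 to 41 mm apart.
- disc4_center (a point): Centre of the fifth disc: a solid green glass disc, 36 mm in diameter, 16 mm thick, about 41 g, all five alike. It starts lying on top of the other four.

How it is judged:
By the outcome, as a careful person would: the job done as asked, in the order asked, and still so for the second after the job is handed in, while the arm keeps its last pose, push and grip.
It also fails if it takes over 67 s, if anything falls off the work surface, if the arm or the gripper's body presses on something with over 40 N, if the wrist force passes 120 N, or if a joint passes its speed limit or range.

## Working session

There is one attempt and no reset: what is moved stays moved. The work goes in short steps, Python scripts to look and compute and a tool call to move; the robot and the scene stay as the last step left them, time stands still between calls to the robot, and variables do not carry over. Pictures are saved under pics/ and viewed, at most 10 in all, crops included, and the job is handed in when it is done.

Besides the shell and the picture viewer there is one more tool, called by a JSON object that holds its "method" and its "body". drive_tool: Moves the arm, as the interface text tells. Its arguments: {"type":"object","properties":{"motion":{"type":"array","items":{"type":"array","items":{"type":"array","items":{"type":"number"}}}},"squeeze":{"type":"number"}},"required":["motion"]}

```bash
mkdir -p pics; ls
python3 - <<'E'
from station import manip
import cv2
for n in("top","side"):
    cv2.imwrite(f"pics/{n}0.png",manip.snapshot(n)[:,:,::-1]); print(manip.camera_model(n))
print(manip.sense())
E
```

```text
pics
{'fov_y': 44.447217060549, 'cx': 273.5291623665015, 'cy': 207.64167071594343, 'origin': array([0.3845669 , 0.02616657, 1.11906222]), 'orientation': array([-0.07585048,  0.08329741,  0.72748728, -0.67680906])}
{'fov_y': 56.018826917042574, 'cx': 284.67110371761066, 'cy': 208.22448663277945, 'origin': array([0.40520233, 0.50567935, 0.75460375]), 'orientation': array([-0.06726781,  0.32968537,  0.92675716, -0.1670442 ])}
{'t': 0.1, 'q': array([ 9.49474419e-01,  5.28380932e-01,  1.43379775e+00,  1.12305817e-05,
        1.18141563e+00, -1.78533680e-01]), 'qd': array([-0.00030722, -0.00141572, -0.00317546, -0.00041   ,  0.00321348,
        0.00198761]), 'tau': array([-2.10731018e-04, -4.43305635e+01, -1.78584641e+01, -2.80493432e-04,
        3.87579203e-03,  5.19702127e-06]), 'tcp_pos': array([0.2673871 , 0.56418516, 0.23041924]), 'tool_rot': array([ 2.19591898e-01,  9.75591306e-01, -9.19831994e-04, -3.94458136e-04]), 'force': array([ 0.2148407 , -0.08546932,  0.33737875]), 'ft_torque': array([-0.01017325,  0.00967443,  0.00526871]), 'gripper_force': 0.0, 'finger_gap': 1.0031037198528288}
```

View pics/top0.png

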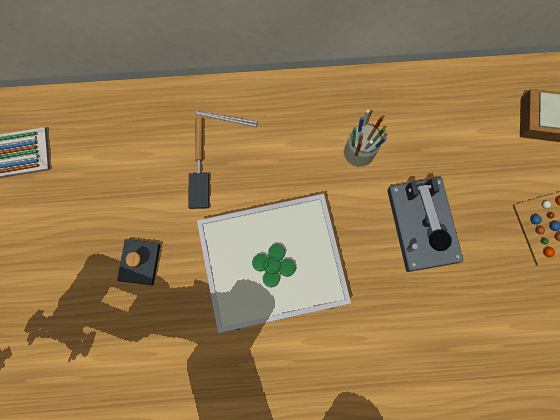

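View pics/side0.png

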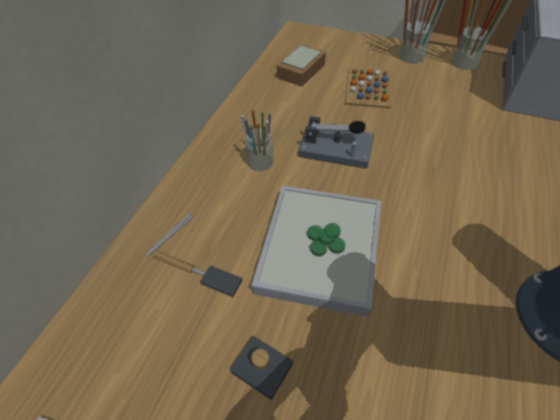

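The top view shows the plate with corners near (198,221), (324,193), (350,302), (219,331). The discs are near (277,251), (261,262), (288,267) and (271,279), with the fifth on top at (272,266). The console is on the right with its pad at (440,240) and post at about (413,245). I'll enlarge both areas.

```bash
cat > h.py <<'E'
import numpy as np
from station import manip
from scipy.spatial.transform import Rotation as R
def pos(n,u,v,z):
    c=manip.camera_model(n); f=210/np.tan(np.radians(c['fov_y']/2))
    d=R.from_quat(c['orientation']).apply([(u-c['cx'])/f,-(v-c['cy'])/f,-1]); o=c['origin']
    return (o+d*(z-o[2])/d[2])[:2].round(4)
def proj(n,p):
    c=manip.camera_model(n); f=210/np.tan(np.radians(c['fov_y']/2))
    q=R.from_quat(c['orientation']).inv().apply(np.array(p)-c['origin'])
    return np.array([c['cx']+f*q[0]/-q[2],c['cy']-f*q[1]/-q[2]]).round(1)
def shift(p):  # world target -> tool units (x,y,z)
    s=manip.sense(); return (R.from_quat(s['tool_rot']).inv().apply(np.array(p)-s['tcp_pos'])/.03).round(2)
E
python3 - <<'E'
import cv2,numpy as np
from h import *
im=cv2.imread("pics/top0.png")
a=cv2.resize(im[230:300,235:315],None,fx=5,fy=5,interpolation=2)
b=cv2.resize(im[170:280,380:470],None,fx=5,fy=5,interpolation=2)[:550]
o=np.zeros((550,800,3),np.uint8);o[:350,:350]=a[:,:350];o[:550,350:]=b
cv2.imwrite("pics/c0.png",o)
c=[pos("top",u,v,.04) for u,v in((198,221),(324,193),(350,302),(219,331))]
print(c,[np.linalg.norm(c[i]-c[i-1]) for i in range(4)],np.mean(c,0))
for u,v in((277,251),(261,262),(288,267),(271,279)):print(pos("top",u,v,.052))
print(pos("top",272,266,.068))
print(pos("top",440,240,.093), pos("side",357,127,.093), [proj("side",(*x,.04)) for x in c])
E
```

```text
[array([0.6139, 0.169 ]), array([ 0.6562, -0.1059]), array([ 0.4206, -0.1376]), array([0.3819, 0.1354])] [np.float64(0.23442047692127918), np.float64(0.27813539868200887), np.float64(0.23772305315219222), np.float64(0.27572937819536025)] [0.51815  0.015225]
[0.5356 0.0054]
[0.515  0.0403]
[ 0.5006 -0.0149]
[0.4785 0.022 ]
[0.5033 0.0182]
[ 0.5284 -0.324 ] [ 0.5262 -0.3168] [array([252.3, 283.6]), array([281.5, 184.5]), array([379.1, 200.2]), array([368.9, 306.1])]
```

View pics/c0.png

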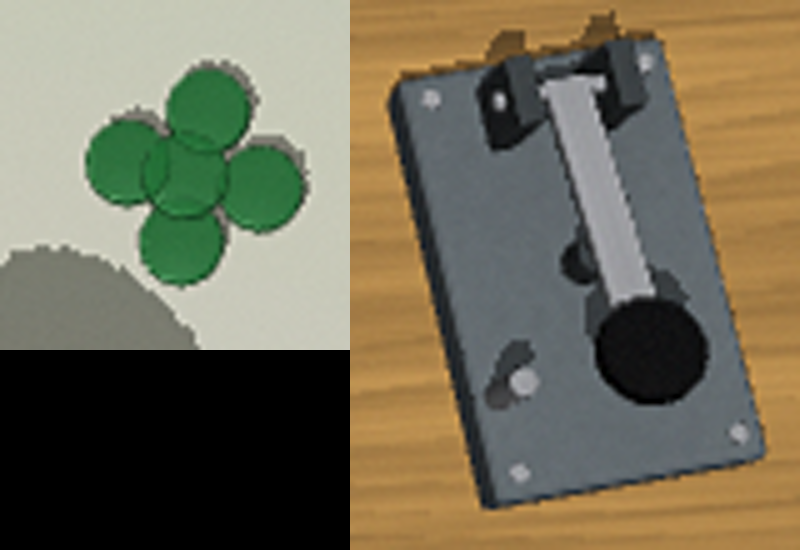

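The crop puts the disc centres at image pixels (276.8,252), (260.4,262.6), (287.6,267.4) and (271.6,279), and the top disc at (272.2,265). The pad is at (440.4,240) and the post at (414.8,246.2). The plate measures about 1% small, so the lens probably distorts slightly. I'll fit one distortion term together with the poses.

```bash
cat >> h.py <<'E'
import cv2
K1={'top':0.,'side':0.}
try: K1.update(eval(open('k1').read()))
except Exception: pass
def projd(n,P,k=None):
    c=manip.camera_model(n); f=210/np.tan(np.radians(c['fov_y']/2)); k=K1[n] if k is None else k
    q=R.from_quat(c['orientation']).inv().apply(np.array(P)-c['origin'])*[1,-1,-1]
    return cv2.projectPoints(q,np.zeros(3),np.zeros(3),np.array([[f,0,c['cx']],[0,f,c['cy']],[0,0,1]]),np.array([k,0,0,0.]))[0][:,0]
def posd(n,u,v,z):
    c=manip.camera_model(n); f=210/np.tan(np.radians(c['fov_y']/2))
    a,b=cv2.undistortPoints(np.array([[[u,v]]],float),np.array([[f,0,c['cx']],[0,f,c['cy']],[0,0,1]]),np.array([K1[n],0,0,0.]))[0,0]
    d=R.from_quat(c['orientation']).apply([a,-b,-1]); o=c['origin']
    return (o+d*(z-o[2])/d[2])[:2].round(4)
E
python3 - <<'E'
from h import *
from scipy.optimize import least_squares
pl=np.array([[.12,.14,.04],[.12,-.14,.04],[-.12,-.14,.04],[-.12,.14,.04]])
co=np.array([[.095,.06,.03],[.095,-.06,.03],[-.095,-.06,.03],[-.095,.06,.03],[-.05,.05,.075],[-.05,0,.0932]])
px=np.array([(198,221),(324,193),(350,302),(219,331),(389.4,186.4),(442,177.6),(462.6,261.2),(408.4,270.4),(414.8,246.2),(440.4,240)])
def W(p,m): return R.from_euler('z',p[2]).apply(m)+[p[0],p[1],0]
def f(p): return (projd('top',np.vstack([W(p[:3],pl),W(p[3:6],co)]),p[6])-px).ravel()
r=least_squares(f,[.52,.015,-.13,.58,-.32,.2,0]);print(r.x.round(4),r.fun.reshape(-1,2).round(1).tolist())
open('k1','w').write(str({'top':r.x[6]})); K1['top']=r.x[6]
Rz=R.from_euler('z',-r.x[2])
for u,v,z in((276.8,252,.052),(260.4,262.6,.052),(287.6,267.4,.052),(271.6,279,.052),(272.2,265,.068)):
    p=posd('top',u,v,z); print(p, Rz.apply([*(p-r.x[:2]),0])[:2].round(4))
print('pad',posd('top',440.4,240,.093),'post',posd('top',414.8,246.2,.075), W(r.x[3:6],co)[4:])
s=manip.sense();print(R.from_quat(s['tool_rot']).as_matrix().round(3))
E
```

```text
[ 0.5175  0.0154  0.1433  0.5756 -0.3238  0.0966 -0.1147] [[-0.8, -1.0], [0.0, 0.0], [0.9, 0.2], [-0.2, 0.7], [0.6, -0.4], [-0.4, -0.2], [-0.5, -0.3], [0.6, 0.3], [-0.3, -0.0], [-0.1, 0.6]]
[0.5335 0.006 ] [ 0.0145 -0.0116]
[0.5137 0.0416] [0.     0.0265]
[ 0.4997 -0.0141] [-0.0218 -0.0266]
[0.4781 0.0208] [-0.0382  0.011 ]
[0.5051 0.0176] [-0.0119  0.004 ]
pad [ 0.5272 -0.3291] post [ 0.5209 -0.2794] [[ 0.52103901 -0.2788189   0.075     ]
 [ 0.52585947 -0.32858599  0.0932    ]]
[[-0.904  0.428 -0.001]
 [ 0.428  0.904 -0.002]
 [ 0.    -0.002 -1.   ]]
```

```bash
cat >> h.py <<'E'
def go(p,ang=None):
    s=manip.sense(); y=R.from_quat(s['tool_rot']).as_matrix()[:,1]; a=np.degrees(np.arctan2(y[1],y[0]))
    print(p,'shift',shift(p), 'yaw',None if ang is None else round((((a-ang)+90)%180-90)/8,2), 'yang',a.round(1),'q6',s['q'][5].round(2))
E
python3 -c "
from h import *
go((.5051,.0176,.13),74.4)"
```

```text
(0.5051, 0.0176, 0.13) shift [-14.97 -13.06   3.37] yaw -1.22 yang 64.6 q6 -0.18
```

{"method": "drive_tool", "body": {"motion": [[[48,-1.5,-1.3,0.3,-0.3],[48,-3,-2.6,0.7,-0.6],[48,-4.5,-3.9,1,-0.9],[48,-6,-5.2,1.3,-1.2],[48,-7.5,-6.5,1.7,-1.2],[48,-9,-7.8,2,-1.2],[48,-10.5,-9.1,2.4,-1.2],[48,-12,-10.4,2.7,-1.2],[48,-13.5,-11.8,3,-1.2],[48,-14.97,-13.06,3.37,-1.22]]], "squeeze": 25}}

```text
t: 1.1
tcp_pos: [0.4653, 0.111, 0.1475]
tool_rot: [0.136, 0.991, 0.0, -0.0]
force: [0.2, -0.0, -0.4]
finger_gap: 0.567
gripper_force: 0.0
```

{"method": "drive_tool", "body": {"motion": [[[48,0,0,0,0]]]}}

```text
t: 1.2
tcp_pos: [0.468, 0.1078, 0.147]
tool_rot: [0.14, 0.99, -0.001, 0.001]
force: [-0.5, -0.1, 0.7]
finger_gap: 0.558
gripper_force: 0.0
```

```bash
python3 -c "
from h import *
go((.5051,.0176,.054),74.4);go((.5051,.0176,.13),74.4)"
```

```text
(0.5051, 0.0176, 0.054) shift [-2.01 -2.55  3.11] yaw -0.06 yang 73.9 q6 -1.3
(0.5051, 0.0176, 0.13) shift [-2.02 -2.55  0.57] yaw -0.06 yang 73.9 q6 -1.3
```

{"method": "drive_tool", "body": {"motion": [[[48,-1.0,-1.3,0.3,-0.06],[48,-2.01,-2.55,0.57,-0.06],[48,-2.01,-2.55,0.57,-0.06],[48,-2.01,-2.55,0.57,-0.06],[48,-2.01,-2.55,1.5,-0.06],[48,-2.01,-2.55,2.4,-0.06],[48,-2.01,-2.55,3.11,-0.06],[48,-2.01,-2.55,3.11,-0.06],[30,-2.01,-2.55,3.11,-0.06],[20,-2.01,-2.55,3.11,-0.06]]]}}

```text
t: 2.2
tcp_pos: [0.5028, 0.0238, 0.0557]
tool_rot: [0.131, 0.991, 0.0, 0.001]
force: [-1.0, 1.0, 0.0]
finger_gap: 0.408
gripper_force: 24.9
```

{"method": "drive_tool", "body": {"motion": [[[20,0,0,0,0],[20,0,0,0,0],[20,0,0,0,0]]]}}

```text
t: 2.5
tcp_pos: [0.5028, 0.023, 0.0552]
tool_rot: [0.132, 0.991, -0.0, 0.001]
force: [0.3, 0.9, 0.1]
finger_gap: 0.404
gripper_force: 24.9
```

Run:
```python
from h import *
def W(x,y):
    return R.from_euler('z',.1433).apply([x,y,0])[:2]+[.5175,.0154]
t=W(.075,.09); print(t)
go((*t,.10));go((*t,.057))
im=manip.snapshot('top')
cv2.imwrite('pics/g0.png',cv2.resize(im[200:330,190:360,::-1],None,fx=4,fy=4,interpolation=2))
```

```text
[0.57887835 0.11518826]
(np.float64(0.5788783529266327), np.float64(0.11518826480109629), 0.1) shift [-1.65  3.63 -1.49] yaw None yang 74.9 q6 -1.48
(np.float64(0.5788783529266327), np.float64(0.11518826480109629), 0.057) shift [-1.65  3.63 -0.06] yaw None yang 74.9 q6 -1.48
```

View pics/g0.png

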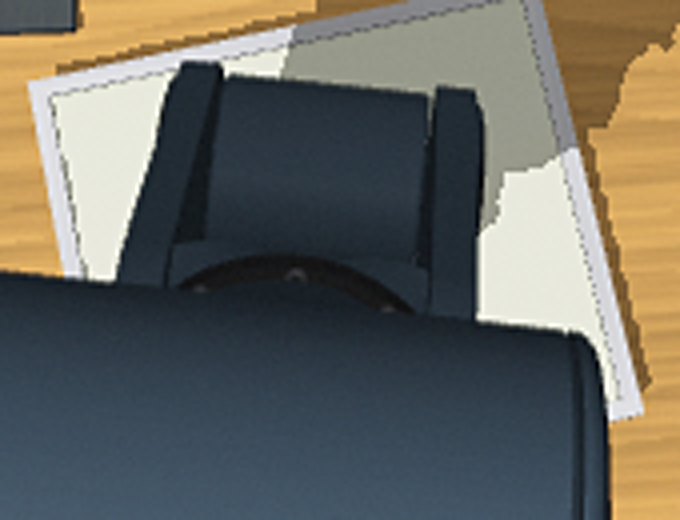

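The hand hides the discs here. The opening of 34.5 mm at 25 N shows that the top disc is held.

{"method": "drive_tool", "body": {"motion": [[[20,0,0,-0.7,0],[20,0,0,-1.4,0],[20,-0.5,1.1,-1.4,0],[20,-1.0,2.2,-1.4,0],[20,-1.4,3.1,-1.4,0],[20,-1.65,3.6,-1.4,0],[20,-1.65,3.6,-1.4,0],[20,-1.65,3.6,-0.5,0],[20,-1.65,3.6,0.2,0],[20,-1.65,3.6,0.5,0]]]}}

```text
t: 3.55
tcp_pos: [0.5759, 0.1135, 0.038]
tool_rot: [0.132, 0.991, -0.001, -0.003]
force: [-7.6, -1.0, 24.9]
finger_gap: 0.406
gripper_force: 27.8
```

{"method": "drive_tool", "body": {"motion": [[[20,0,0,0,0],[20,0,0,0,0],[46,0,0,0,0],[48,0,0,0,0],[48,0,0,0,0],[48,0,0,-1,0],[48,0,0,-2,0],[48,0,0,-2.5,0],[48,0,0,-2.5,0]]]}}

```text
t: 4.45
tcp_pos: [0.5803, 0.1145, 0.1173]
tool_rot: [0.132, 0.991, 0.0, 0.003]
force: [0.4, -0.5, -0.1]
finger_gap: 0.565
gripper_force: 0.0
```

Run:
```python
from h import *
print(manip.sense()['tcp_pos'],manip.sense()['finger_gap'])
go((.5335,.006,.1),74.4)
im=manip.snapshot('top')
cv2.imwrite('pics/g1.png',cv2.resize(im[200:330,190:360,::-1],None,fx=4,fy=4,interpolation=2))
im=manip.snapshot('side')
cv2.imwrite('pics/s1.png',cv2.resize(im[180:320,240:400,::-1],None,fx=4,fy=4,interpolation=2))
```

```text
[0.58034084 0.11449113 0.11728798] 0.5654203438403692
(0.5335, 0.006, 0.1) shift [ 0.57 -3.9   0.57] yaw 0.06 yang 74.9 q6 -1.3
```

View pics/g1.png

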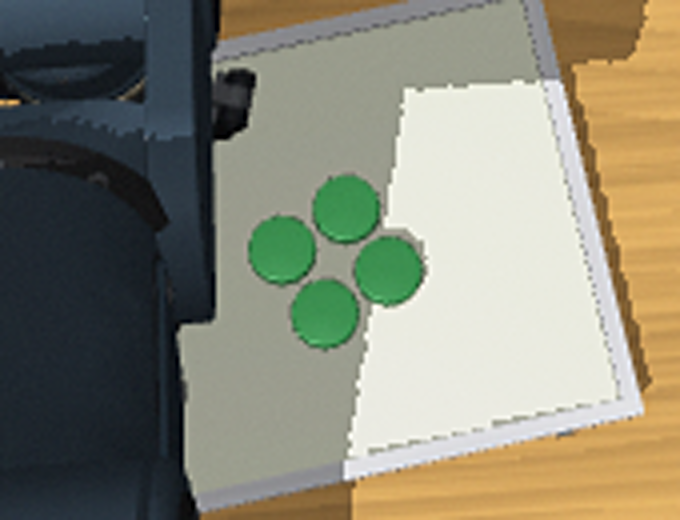

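Disc E was moved away cleanly. The four discs are undisturbed at crop (346,209), (282,250), (389,270) and (325,314). Next is A, the far disc, gripped tangentially and slid outward.

{"method": "drive_tool", "body": {"motion": [[[46,0.1,-1.4,0.5,0],[46,0.2,-2.8,0.8,0],[46,0.4,-3.9,0.8,0.06],[46,0.4,-3.9,0.8,0.06],[46,0.4,-3.9,0.8,0.06],[46,0.4,-3.9,1.7,0.06],[46,0.4,-3.9,2.4,0.06],[46,0.4,-3.9,2.6,0.06],[46,0.4,-3.9,2.6,0.06],[20,0.4,-3.9,2.6,0.06]]]}}

```text
t: 5.55
tcp_pos: [0.5368, 0.0052, 0.037]
tool_rot: [0.135, 0.991, 0.0, 0.0]
force: [-0.7, 0.5, -0.1]
finger_gap: 0.405
gripper_force: 25.0
```

{"method": "drive_tool", "body": {"motion": [[[20,0,0,0,0],[20,0,0,0,0],[20,0,0,0,0],[20,0,0,-0.2,0],[20,-0.4,0,-0.2,0],[20,-0.8,0,-0.2,0],[20,-0.8,0,-0.2,0],[20,-0.8,0,0,0],[20,-0.8,0,0,0]]]}}

```text
t: 6.45
tcp_pos: [0.5596, -0.002, 0.0362]
tool_rot: [0.136, 0.991, -0.0, 0.0]
force: [0.5, -0.9, 1.0]
finger_gap: 0.41
gripper_force: 25.9
```

{"method": "drive_tool", "body": {"motion": [[[46,0,0,0,0],[46,0,0,0,0],[46,0,0,0,0],[46,0,0,-1,0],[46,0,0,-1.6,0],[46,0,0,-1.6,0],[46,0,0,-1.6,0]]]}}

```text
t: 7.15
tcp_pos: [0.5592, -0.0018, 0.0846]
tool_rot: [0.136, 0.991, -0.0, 0.0]
force: [-0.5, 0.3, -0.3]
finger_gap: 0.541
gripper_force: 0.0
```

Run:
```python
from h import *
print(manip.sense()['tcp_pos'],manip.sense()['finger_gap'])
go((.4781-.0048,.0208+.0013,.039),74.4)
```

```text
[ 0.55918303 -0.00182029  0.08457   ] 0.540951621005687
(0.4733, 0.022099999999999998, 0.039) shift [ 2.97 -0.    1.52] yaw -0.0 yang 74.4 q6 -1.5
```

{"method": "drive_tool", "body": {"motion": [[[46,1.5,0,0,0],[46,2.97,0,0,0],[46,2.97,0,0,0],[46,2.97,0,0,0],[46,2.97,0,0.8,0],[46,2.97,0,1.5,0],[46,2.97,0,1.5,0],[46,2.97,0,1.5,0],[20,2.97,0,1.5,0],[20,2.97,0,1.5,0]]]}}

```text
t: 8.15
tcp_pos: [0.4745, 0.0219, 0.0403]
tool_rot: [0.136, 0.991, -0.0, 0.001]
force: [-0.2, -0.8, 0.8]
finger_gap: 0.406
gripper_force: 24.9
```

{"method": "drive_tool", "body": {"motion": [[[20,0,0,0,0],[20,0,0,0,0],[20,0,0,-0.2,0],[20,0.4,0,-0.2,0],[20,0.8,0,-0.2,0],[20,0.8,0,-0.2,0],[20,0.8,0,0,0],[20,0.8,0,0,0]]]}}

```text
t: 8.95
tcp_pos: [0.4503, 0.0287, 0.0392]
tool_rot: [0.136, 0.991, 0.0, -0.0]
force: [-1.5, 1.0, 1.6]
finger_gap: 0.406
gripper_force: 26.5
```

{"method": "drive_tool", "body": {"motion": [[[46,0,0,0,0],[46,0,0,0,0],[46,0,0,0,0],[46,0,0,-1,0],[46,0,0,-1.6,0],[46,0,0,-1.6,0],[46,0,0,-1.6,0]]]}}

```text
t: 9.65
tcp_pos: [0.4507, 0.0284, 0.0877]
tool_rot: [0.136, 0.991, -0.0, 0.001]
force: [-0.5, -0.4, -0.3]
finger_gap: 0.541
gripper_force: 0.0
```

Run:
```python
from h import *
print(manip.sense()['tcp_pos'],manip.sense()['finger_gap'])
go((.4997-.0013,-.0141-.0048,.085))
s=manip.sense();print((74.4+15.6)/8)
```

```text
[0.45071968 0.028432   0.08766745] 0.5411719515042721
(0.49839999999999995, -0.0189, 0.085) shift [-1.96 -1.09  0.09] yaw None yang 74.4 q6 -1.48
11.25
```

{"method": "drive_tool", "body": {"motion": [[[46,-0.2,-0.1,0,1],[46,-0.4,-0.2,0,2],[46,-0.6,-0.3,0,3],[46,-0.8,-0.4,0,4],[46,-1.0,-0.5,0,5],[46,-1.2,-0.6,0,6],[46,-1.4,-0.7,0,7],[46,-1.6,-0.8,0,8],[46,-1.8,-1,0,9],[46,-1.96,-1.09,0,10]]]}}

```text
t: 10.65
tcp_pos: [0.4979, -0.0191, 0.0862]
tool_rot: [0.743, 0.669, -0.001, -0.001]
force: [0.4, -0.3, 0.3]
finger_gap: 0.539
gripper_force: 0.0
```

{"method": "drive_tool", "body": {"motion": [[[46,0,0,0,1],[46,0,0,0,1.25],[46,0,0,0,1.25],[46,0,0,0,1.25]]]}}

```text
t: 11.05
tcp_pos: [0.4977, -0.0187, 0.0867]
tool_rot: [0.796, 0.605, -0.001, -0.001]
force: [-0.0, 0.3, 0.4]
finger_gap: 0.543
gripper_force: 0.0
```

Run:
```python
from h import *
go((.4997-.0013,-.0141-.0048,.039),-15.6)
```

```text
(0.49839999999999995, -0.0189, 0.039) shift [-0.    0.03  1.59] yaw 0.0 yang -15.6 q6 0.01
```

{"method": "drive_tool", "body": {"motion": [[[46,0,0,0.8,0],[46,0,0,1.55,0],[46,0,0,1.55,0],[46,0,0,1.55,0],[20,0,0,1.55,0],[20,0,0,1.55,0],[20,0,0,1.55,0],[20,0,0,1.55,0]]]}}

```text
t: 11.85
tcp_pos: [0.4988, -0.0189, 0.0418]
tool_rot: [0.797, 0.605, 0.0, 0.001]
force: [-0.5, 0.7, 3.8]
finger_gap: 0.403
gripper_force: 25.2
```

{"method": "drive_tool", "body": {"motion": [[[20,0,0,-0.2,0],[20,-0.4,0,-0.2,0],[20,-0.8,0,-0.2,0],[20,-0.8,0,-0.2,0],[20,-0.8,0,0,0],[20,-0.8,0,0,0]]]}}

```text
t: 12.45
tcp_pos: [0.4921, -0.0425, 0.0409]
tool_rot: [0.797, 0.604, 0.0, 0.0]
force: [0.8, -0.7, 1.6]
finger_gap: 0.403
gripper_force: 27.0
```

{"method": "drive_tool", "body": {"motion": [[[46,0,0,0,0],[46,0,0,0,0],[46,0,0,0,0],[46,0,0,-1,0],[46,0,0,-1.6,0],[46,0,0,-1.6,0],[46,0,0,-1.6,0]]]}}

```text
t: 13.15
tcp_pos: [0.4919, -0.0418, 0.0891]
tool_rot: [0.797, 0.605, 0.0, 0.0]
force: [-0.2, 0.3, -0.4]
finger_gap: 0.535
gripper_force: 0.0
```

Run:
```python
from h import *
go((.5137+.0013,.0416+.0048,.039),-15.6)
```

```text
(0.515, 0.0464, 0.039) shift [ 3.04 -0.05  1.67] yaw 0.0 yang -15.6 q6 -0.04
```

{"method": "drive_tool", "body": {"motion": [[[46,1.5,0,0,0],[46,3.04,-0.05,0,0],[46,3.04,-0.05,0,0],[46,3.04,-0.05,0,0],[46,3.04,-0.05,0.8,0],[46,3.04,-0.05,1.6,0],[46,3.04,-0.05,1.65,0],[46,3.04,-0.05,1.65,0],[20,3.04,-0.05,1.65,0],[20,3.04,-0.05,1.65,0]]]}}

```text
t: 14.15
tcp_pos: [0.5156, 0.0459, 0.0405]
tool_rot: [0.797, 0.604, 0.001, 0.001]
force: [0.3, 0.1, -0.2]
finger_gap: 0.406
gripper_force: 24.9
```

{"method": "drive_tool", "body": {"motion": [[[20,0,0,0,0],[20,0,0,0,0],[20,0,0,-0.2,0],[20,0.3,0,-0.2,0],[20,0.6,0,-0.2,0],[20,0.6,0,-0.2,0],[20,0.6,0,0,0],[20,0.6,0,0,0]]]}}

```text
t: 14.95
tcp_pos: [0.5203, 0.064, 0.0393]
tool_rot: [0.796, 0.605, 0.0, 0.0]
force: [0.7, -0.7, 1.5]
finger_gap: 0.404
gripper_force: 26.3
```

{"method": "drive_tool", "body": {"motion": [[[46,0,0,0,0],[46,0,0,0,0],[46,0,0,0,0],[46,0,0,-1,0],[46,0,0,-2,0],[46,0,0,-3,0],[20,0,0,-3.5,0],[0,0,0,-3.5,0]]]}}

```text
t: 15.75
tcp_pos: [0.5213, 0.0635, 0.1467]
tool_rot: [0.797, 0.605, 0.002, 0.002]
force: [-0.0, 0.2, -1.0]
finger_gap: 0.206
gripper_force: 0.0
```

Run:
```python
from h import *
go((.5265,-.329,.13));go((.5265,-.329,.11))
```

```text
(0.5265, -0.329, 0.13) shift [-12.55   3.69   0.56] yaw None yang -15.6 q6 0.18
(0.5265, -0.329, 0.11) shift [-12.55   3.68   1.23] yaw None yang -15.6 q6 0.18
```

{"method": "drive_tool", "body": {"motion": [[[0,-1.3,0.4,0,0],[0,-2.6,0.8,0,0],[0,-3.9,1.2,0,0],[0,-5.2,1.6,0,0],[0,-6.5,2,0,0],[0,-7.8,2.4,0,0],[0,-9.1,2.8,0,0],[0,-10.4,3.1,0,0],[0,-11.7,3.5,0,0],[0,-12.55,3.69,0,0]]]}}

```text
t: 16.75
tcp_pos: [0.5245, -0.3317, 0.1429]
tool_rot: [0.797, 0.604, -0.0, -0.0]
force: [0.3, 1.3, 0.3]
finger_gap: 0.0
gripper_force: 0.0
```

{"method": "drive_tool", "body": {"motion": [[[0,0,0,0,0],[0,0,0,0,0],[0,0,0,0,0]]]}}

```text
t: 17.05
tcp_pos: [0.5243, -0.3269, 0.1434]
tool_rot: [0.796, 0.605, -0.0, -0.002]
force: [0.4, 0.3, 1.0]
finger_gap: -0.006
gripper_force: 0.0
```

Run:
```python
from h import *
go((.5265,-.329,.10))
im=manip.snapshot('top')
cv2.imwrite('pics/g2.png',cv2.resize(im[185:335,190:360,::-1],None,fx=4,fy=4,interpolation=2))
cv2.imwrite('pics/s2.png',cv2.resize(manip.snapshot('side')[60:320,230:430,::-1],None,fx=2.3,fy=2.3,interpolation=2))
```

```text
(0.5265, -0.329, 0.1) shift [-0.05  0.09  1.45] yaw None yang -15.6 q6 -0.47
```

View pics/g2.png

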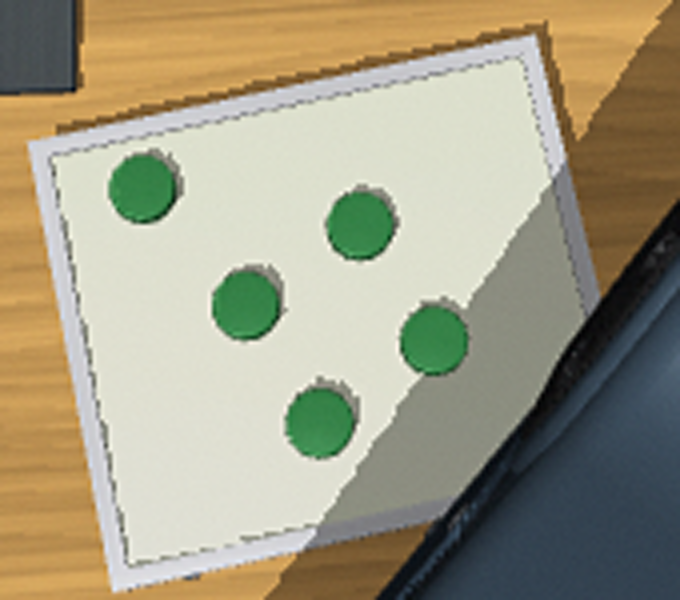

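View pics/s2.png

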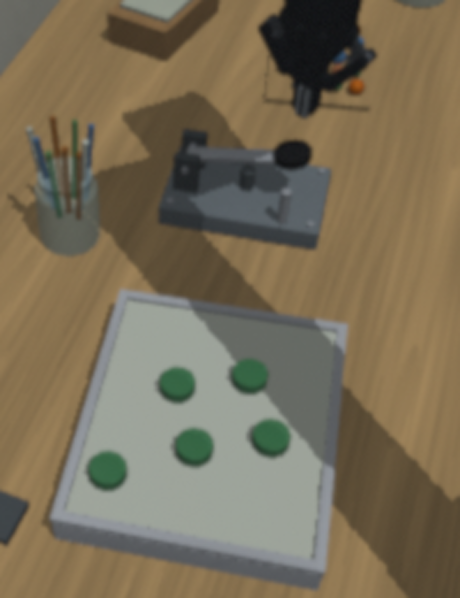

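All five discs lie flat in one layer. They are at crop (143,188), (360,226), (246,304), (434,341) and (321,424), and the smallest centre distance is about 73 mm, a gap of about 37 mm. The closed fingers are above the lever pad. Next is the slow press.

{"method": "drive_tool", "body": {"motion": [[[0,-0.05,0.09,0.5,0],[0,-0.05,0.09,1.0,0],[0,-0.05,0.09,1.3,0],[0,-0.05,0.09,1.5,0],[0,-0.05,0.09,1.5,0],[0,-0.05,0.09,1.5,0]]]}}

```text
t: 17.75
tcp_pos: [0.5273, -0.3309, 0.0994]
tool_rot: [0.797, 0.604, -0.0, -0.0]
force: [-0.3, -0.8, -0.7]
finger_gap: 0.001
gripper_force: 0.0
```

{"method": "drive_tool", "body": {"motion": [[[0,0,0,0.1,0],[0,0,0,0.2,0],[0,0,0,0.3,0],[0,0,0,0.4,0],[0,0,0,0.4,0]]]}}

```text
t: 18.25
tcp_pos: [0.5271, -0.3312, 0.0876]
tool_rot: [0.797, 0.605, -0.0, 0.0]
force: [-1.7, -1.5, 3.1]
finger_gap: 0.001
gripper_force: 1.6
```

{"method": "drive_tool", "body": {"motion": [[[0,0,0,0.1,0],[0,0,0,0.2,0],[0,0,0,0.2,0],[0,0,0,0.2,0]]]}}

```text
t: 18.65
tcp_pos: [0.5272, -0.3311, 0.0816]
tool_rot: [0.797, 0.605, -0.0, 0.0]
force: [-1.4, -0.7, 5.2]
finger_gap: -0.001
gripper_force: 2.1
```

Run:
```python
from h import *
s=manip.sense();print(s['tcp_pos'],s['force'],s['ft_torque']);go((.5265,-.329,.075))
```

```text
[ 0.52717159 -0.33109751  0.08159682] [-1.44596216 -0.71453217  5.24403581] [-0.24133789  0.44643507 -0.00563584]
(0.5265, -0.329, 0.075) shift [ 0.06 -0.04  0.22] yaw None yang -15.6 q6 -0.47
```

{"method": "drive_tool", "body": {"motion": [[[0,0,0,0.1,0],[0,0,0,0.2,0],[0,0,0,0.22,0],[0,0,0,0.22,0],[0,0,0,0.22,0],[0,0,0,0.22,0]]]}}

```text
t: 19.25
tcp_pos: [0.527, -0.331, 0.075]
tool_rot: [0.797, 0.605, -0.0, -0.0]
force: [-4.0, -1.1, 4.8]
finger_gap: -0.002
gripper_force: 2.7
```

Run:
```python
from h import *
s=manip.sense();print(s['tcp_pos'],s['force'],s['qd'].round(4))
im=np.mean([manip.snapshot('side').astype(float) for _ in range(4)],0).astype(np.uint8)
cv2.imwrite('pics/s3.png',cv2.resize(im[85:175,285:385,::-1],None,fx=6,fy=6,interpolation=2))
print(manip.sense()['tcp_pos'])
```

```text
[ 0.52702875 -0.33102999  0.07503311] [-3.99017208 -1.10511033  4.78719485] [ 0.0004 -0.0017 -0.0007 -0.0005  0.0012  0.0011]
[ 0.52705135 -0.33105577  0.07508794]
```

View pics/s3.png

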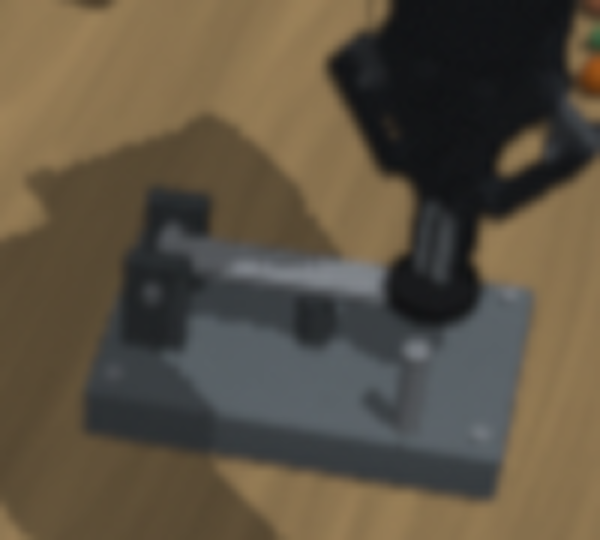

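The pad's top is level with the index post's top: post at crop (416,348), pad centre near (433,280), with the lever arm level. The fingertips read z = 75.0 mm, push about 5 N and hold steady. I'm handing in.

```bash
python3 -c "
from station import manip
print(manip.sign_off())"
```

```text
the job is handed in; nothing more can be done
None
```

I handed the job in at about 19.5 s: all five discs lie flat in one layer on the plate with gaps of about 37 mm or more, and the fingers are holding the lever at half travel (fingertips at z = 75 mm, about 5 N).

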